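# Open the sloping drill jig and unload the blank

## Task

Press the red release button at the low end of the sloping drill jig so that its clear lid springs fully open, then take the drilled purple wood blank out from under the raised lid and set it down, without dropping it, in the shallow wooden tray, lying flat on the tray's floor with the drilled face up. Leave the lid open and do not disturb the tape measure, the glue bottle or the brush.

Things in the scene. Friction and masses are not known exactly. Their poses are not given: they have to be found in the camera images.
- jig: Plywood drill jig fixed to the bench, 215 x 166 mm on plan. Origin: middle of the underside, on the bench; z up, x level from its low end (robot side) to its high end. Its bed rises 25 degrees towards +x from a low edge at x -110, z 16 mm and is 229 mm long. Going up the bed: button at 28 mm, blank from 95 to 165, lid from 80 to 217. Side walls 20 mm high stand at y +-75 to 83 mm.
- nest (a point): Point on the bed's surface under the middle of the blank. The blank's foot rests on a fixed ledge 14 mm high and 60 mm wide; its corners lie between four lugs 10 mm high (y +-21.5 to 29.5 mm), which leave 50 mm of free bed beside the blank's middle for the fingers. Lift it square to the bed.
- button_top (a point): Centre of the top of the red round button, 32 mm across, 23 mm above the bed. Its z axis points out of the bed, square to it, leaning 25 degrees from vertical towards the jig's -x: press against it. The shut lid's front is 50 mm further up the bed (its latch tab 38 mm) and swings up as it opens: keep the tool leaning at least as far as the button, or it blocks the lid.
- button (a joint): Travel of the button, 0 (out) to 0.007 m (fully in). Sprung: begins to move at about 1.5 N, fully in at about 5 N. The latch lets the lid go at about 0.005 m: press fully in and wait until the lid has risen.
- lid (a joint): Angle of the lid from the bed, 0 (shut, latched: cannot be lifted) to 1.40 rad (its stop). Its spring opens it in about a second and keeps it open. Hinged at the high end, 41 mm above the bed; open, it leans 35 degrees from vertical over the blank, which can then be reached only with the tool leaning 25 to 45 degrees, wrist towards the robot.
- lid_edge (a point): Middle of the lid's free edge, 137 mm from the hinge. The lid is a clear plate in an aluminium frame, 166 mm wide and 6 mm thick, with a 15 mm rim on its inner side. Open, this edge is about 250 mm above the bench.
- blank: The purpleheart wood blank, 70 mm (its x) x 40 mm (its y) x 36 mm (its z), about 100 g; a dark hole of 14 mm is drilled in the top face. Origin: centre of the underside; z towards the drilled face, square to the bed while in the jig; x up the slope. Grip it across the 40 mm width.
- tray: Shallow open wooden tray fixed to the bench, 160 x 160 mm outside, 26 mm high, walls 6 mm. Origin: centre of the underside on the bench; x and y along its sides.
- tray_in (a point): Centre of the tray's inner floor (upper surface), same axes as the tray; the inside is 148 x 148 mm, walls 20 mm above this floor.
- boards: Fixed stack of three boards, 170 x 110 mm, 62 mm high, a bystander. Origin: centre of the underside. The tray and this stack stand on either side of the jig; which is left and which is right changes.
- tape: Bystander: loose black tape measure, 70 x 36 mm, 52 mm high, between robot and jig. Origin: centre of the underside.
- glue: Bystander: loose white glue bottle, 52 mm across, 130 mm high, beyond the jig. Origin: centre of the underside.
- brush: Bystander: loose brush lying beyond the jig, 160 mm long along its x. Origin: on its underside.

How it is judged (in metres and radians):
On the way, in this order (a step that is already met when the one before it is completed fails the run):
1. the lid has sprung open to its stop, with the blank still in the jig (value of joint lid above 1.3 rad and distance of blank from where it was at the start of the episode below 0.02 m), for 0.2 s.
2. the blank is lifted out of the jig in the gripper (distance of blank from where it was at the start of the episode above 0.05 m and contact force between the fingers and blank above 0.5 N), for 0.1 s.
At the end, for the whole second after the job is handed in: The blank lies still inside the tray, flat on its floor (underside within 4 mm of the floor, tilted less than 0.1 rad, drilled face up), its centre within 75 mm of the tray's centre, and the lid stands open (over 1.25 rad) (z of blank in the frame of tray_in between -0.004 and 0.004 m and horizontal distance between blank and tray_in below 0.075 m and angle between blank's own z axis and vertical below 0.1 rad and linear speed of blank below 0.02 m/s and value of joint lid above 1.25 rad); the robot touches nothing.
It fails at once if the tape measure, the glue bottle or the brush is shifted by more than 30 mm (distance of any of tape, glue, brush from where it was at the start of the episode above 0.03 m).
It fails at once if the blank is dropped (falls unheld at over 0.7 m/s, that is from more than about 25 mm) (linear speed of blank above 0.7 m/s and contact force between the fingers and blank below 0.05 N).
It also fails if it takes over 51 s, if anything falls off the work surface, if the arm or the gripper's body presses on something with over 40 N, if the wrist force passes 120 N, or if a joint passes its speed limit or range.

## Robot

A 6-joint arm with a two-finger parallel gripper is mounted at the origin on the work surface. World frame = base frame: x ahead of the robot, y to its left, z up, the work surface at z = 0. Lengths are in m, angles in degrees, forces in N, time in s.
With the tool pointing down it reaches from about 0.275 to 0.825 m from the base axis. Payload 5.2 kg.
Tool frame: the origin (TCP) lies at the very end of the fingers, on their centre line; the grasp point (between the pads) lies env.grip_depth behind it (env.grip_depth is the distance from the TCP to the grasp point, in m); z points along the fingers, x is the direction in which the jaws open and shut, and the axes are right-handed (so a half turn about z gives the same grasp; the last joint's range is limited). The gripper opens to 93 mm and grips with 3 to 60 N. Pads are 15 mm wide; open, the fingers measure 128 mm over their backs; the gripper's body (75 mm by 188 mm) begins 65 mm behind the grasp point.
Start: joints at [51.807, 14.817, 87.949, -0, 77.235, -11.62], TCP at [0.246, 0.492, 0.219] pointing down, gripper open.
Joint ranges: [-179.93, 179.93], [-52.35, 119.4], [10.71, 147.94], [-69.91, 249.91], [12.55, 155.21], [-178.61, 178.61]. Speed limits (degrees/s): [147.25, 147.25, 180, 180, 180, 180].

## Interface

Orientations are given as a 3x3 rotation matrix whose columns are the frame's x, y, z axes.
In Python, from workcell import env gives the robot as it stands. Calls block until the motion is done:
- env.goto(position, orientation): joint-space move of the TCP to a pose.
- env.move_l(position, max_speed=0.15, ori=None): straight line of the TCP; ori=None keeps the orientation; max_speed is the mean speed in m/s.
- env.movej(angles): joint-space move.
- env.move_gripper(opening): finger opening in m; the grip force is fixed at half the most; returns when the fingers have stopped.
- env.pause(seconds).
- env.ik(position, orientation): joint angles nearest the present ones, or None.
- env.sense(): the state.
- env.snapshot(name): name is "scene" or "top" or "wrist"; returns a dict with "pixels" (480x640x3 uint8, red, green, blue), "fx", "fy", "cx", "cy" (pixels), "k1" (the pictures are not rectified: a ray, as slopes to the right and down, at radius r is drawn at 1 + k1 r^2 times it, then the intrinsics apply), "extrinsics" (4x4, takes a point from world to camera coordinates). Camera axes: x right, y down, z forward; pixel columns grow to the right and rows downward; lengths in m; the calibration is good to about 2 mm. A picture is of the moment at which its call begins. There is no depth.
A pose or a line that the arm cannot do raises env.IKError and nothing moves.
- env.job_done(): hands the job in, once; it reports no verdict.
The state is a dict: "time": time; "joints": joint angles; "joint_vel": joint speeds; "joint_torque": joint torques, N m; "tool_pos": TCP position; "tool_rot": TCP orientation; "contact_force": force on the tool from outside, world axes, zero at the start; "torque": the same for the moment, N m; "gripper_width": finger opening in m.
Only numpy, scipy, OpenCV 4.12 (cv2) and the standard library are available. Lean on these libraries where they do the work, as an engineer would, in place of code of your own. Each camera call takes 0.05 s, during which the arm holds its last target.

## Working session

There is one attempt and no reset: what is moved stays moved. The work goes in short steps, each a Python script; the robot and the scene stay as the last script left them, time stands still between calls to the robot, and variables do not carry over. Pictures are saved under pics/ and viewed, and the job is handed in when it is done.

```bash
mkdir -p pics; ls
python3 - <<'E'
from workcell import env
import cv2,pickle
d={}
for n in("scene","top"):
    s=env.snapshot(n);d[n]=s
    cv2.imwrite(f"pics/{n}0.png",s["pixels"][:,:,::-1])
    print(n,s["fx"],s["fy"],s["cx"],s["cy"],s["k1"]);print(s["extrinsics"].round(4))
pickle.dump(d,open("snap0.pkl","wb"))
print(env.grip_depth, env.sense()["time"])
E
```

```text
pics
scene 592.9393912413557 592.9393912413557 329.1589744480401 229.38773791889005 0.010296825272863535
[[-0.4911  0.8711 -0.0019  0.2569]
 [ 0.5896  0.3308 -0.7368 -0.262 ]
 [-0.6412 -0.363  -0.6761  1.7709]
 [ 0.      0.      0.      1.    ]]
top 596.1813590877356 596.1813590877356 314.7761341572747 238.87214424297954 -0.07029355945827057
[[-0.0241 -0.9997  0.0027  0.0125]
 [-0.9934  0.0237 -0.1118  0.5758]
 [ 0.1117 -0.0054 -0.9937  1.3709]
 [ 0.      0.      0.      1.    ]]
0.0188 0.1
```

View pics/scene0.png

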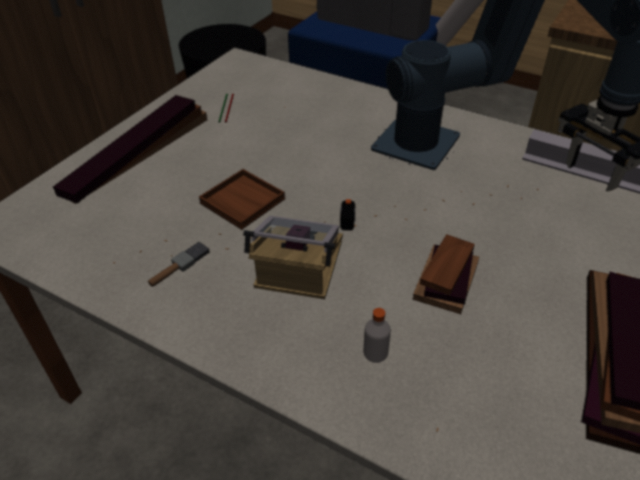

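View pics/top0.png

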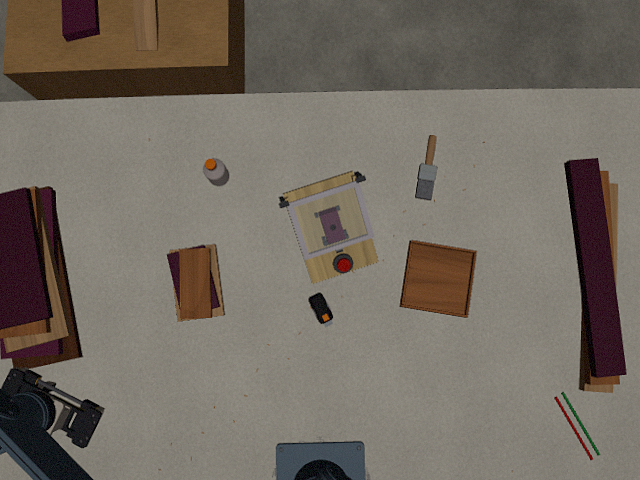

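The top view has the jig at about (333,228), the button at (343,263), the tray at (439,279) to the right of the jig, and the boards on the left. The tape is at (320,308), in front of the jig. I'll enlarge for corner positions.

Run:
```python
import cv2
a=cv2.imread("pics/top0.png")
def crop(x0,y0,w,h,f,n):
    c=cv2.resize(a[y0:y0+h,x0:x0+w],None,fx=f,fy=f,interpolation=cv2.INTER_CUBIC)
    c=cv2.convertScaleAbs(c,alpha=1.4)
    for i in range(0,w,10): cv2.line(c,(i*f,0),(i*f,6 if i%50 else 14),(0,255,255),1); 
    for i in range(0,h,10): cv2.line(c,(0,i*f),(6 if i%50 else 14,i*f),(0,255,255),1)
    cv2.imwrite(n,c)
crop(270,165,120,125,5 if 0 else 4,"pics/jig0.png")
crop(395,230,90,95,6,"pics/tray0.png")
crop(270,165,120,95,6,"pics/jig1.png")
crop(290,235,100,95,6,"pics/jig2.png")
```

```text
(no output)
```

View pics/jig1.png

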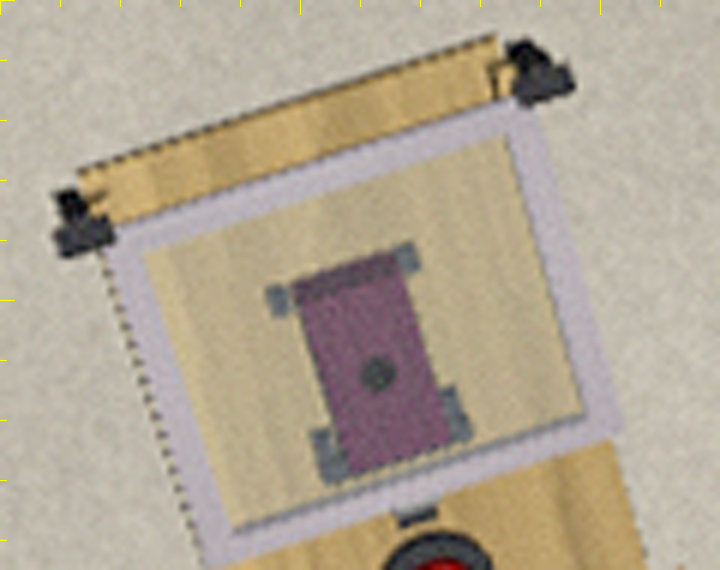

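View pics/jig2.png

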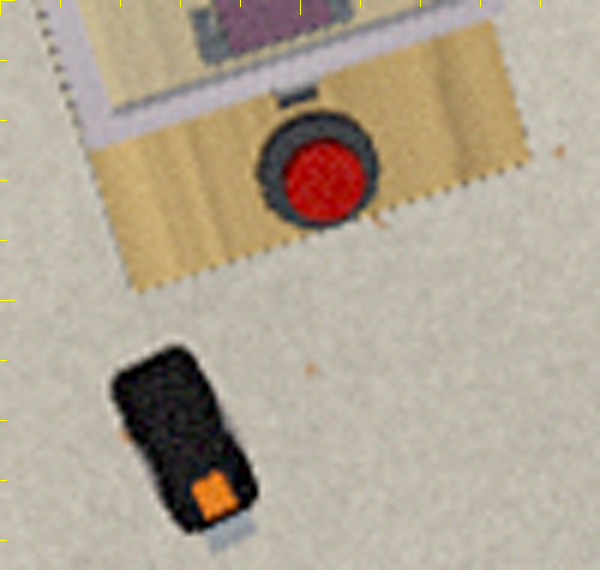

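View pics/tray0.png

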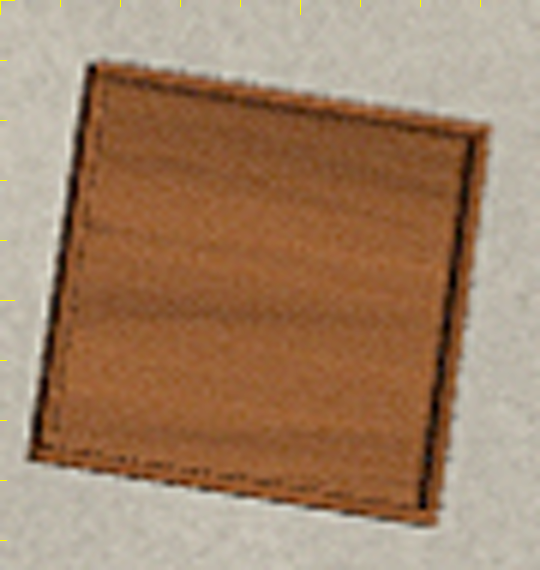

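```bash
cat > h.py <<'E'
import numpy as np,pickle,cv2
from scipy.optimize import least_squares
def proj(s,P):
    P=np.atleast_2d(P);E=s["extrinsics"]
    K=np.array([[s["fx"],0,s["cx"]],[0,s["fy"],s["cy"]],[0,0,1.]])
    return cv2.projectPoints(P.astype(float),cv2.Rodrigues(E[:3,:3])[0],E[:3,3],K,np.array([s["k1"],0,0,0,0]))[0][:,0]
def ray(s,px):
    K=np.array([[s["fx"],0,s["cx"]],[0,s["fy"],s["cy"]],[0,0,1.]])
    q=cv2.undistortPoints(np.array([[px]],float),K,np.array([s["k1"],0,0,0,0]))[0,0]
    E=s["extrinsics"];d=E[:3,:3].T@np.r_[q,1];c=-E[:3,:3].T@E[:3,3]
    return c,d
def atz(s,px,z):
    c,d=ray(s,px);return c+d*(z-c[2])/d[2]
c,sn=np.cos(np.radians(25)),np.sin(np.radians(25))
def bed(u,v,n): return np.array([-.110+u*c-n*sn, v, .016+u*sn+n*c])
def place(p,P):
    x,y,a=p;P=np.atleast_2d(P);R=np.array([[np.cos(a),-np.sin(a),0],[np.sin(a),np.cos(a),0],[0,0,1]])
    return P@R.T+[x,y,0]
E
cat > fit.py <<'E'
from h import *
d=pickle.load(open("snap0.pkl","rb"));t=d["top"];S=d["scene"]
f=lambda c,o:np.array(c)/6-.42+np.array(o)
J1=(270,165);J2=(290,235)
M=[("btn",bed(.028,0,.023),f((325,181),J2)),
("hole",bed(.130,0,.036),f((378,373),J1)),
("hl",bed(.165,.02,.036),f((300,305),J1)),("hr",bed(.165,-.02,.036),f((407,270),J1)),
("lr",bed(.095,-.02,.036),f((452,443),J1)),("ll",bed(.095,.02,.036),f((347,477),J1))]
X=np.array([m[1] for m in M]);Y=np.array([m[2] for m in M])
r=least_squares(lambda p:(proj(t,place(p,X))-Y).ravel(),[.5,0,.3])
print("jig",r.x,np.degrees(r.x[2]));print((proj(t,place(r.x,X))-Y).round(2))
C=[("lowL",bed(0,.083,0),f((135,290),J2)),("lowR",bed(0,-.083,0),f((530,157),J2)),
("lidL",bed(.08,.083,.041),f((205,565),J1)),("lidR",bed(.08,-.083,.041),f((625,430),J1)),("lidHL",bed(.217,.083,.044),f((105,225),J1)),("lidHR",bed(.217,-.083,.044),f((520,97),J1))]
for n,a,b in C: print(n,proj(t,place(r.x,a))[0]-b)
print("scene btn",proj(S,place(r.x,bed(.028,0,.023))),"hole",proj(S,place(r.x,bed(.13,0,.036))))
T0=(395,230)
T=np.array([(s*.08,q*.08,.026) for s,q in((1,1),(1,-1),(-1,-1),(-1,1))])
TY=np.array([f(q,T0) for q in((92,65),(488,127),(435,523),(30,460))])
q=least_squares(lambda p:(proj(t,place(p,T))-TY).ravel(),[.4,-.25,0])
print("tray",q.x,np.degrees(q.x[2]));print((proj(t,place(q.x,T))-TY).round(2))
print("scene tray",proj(S,place(q.x,T)))
np.savez("pose.npz",jig=r.x,tray=q.x)
for n,px,z in(("tape",(320,308),.052),("glue",(213,165),.13),("boards",(196,282),.062),("brush",(427,168),.01)):print(n,atz(t,px,z))
E
python3 fit.py
python3 - <<'E'
import cv2
a=cv2.imread("pics/scene0.png")
cv2.imwrite("pics/sc1.png",cv2.convertScaleAbs(cv2.resize(a[160:310,190:380],None,fx=4,fy=4,interpolation=2),alpha=1.5))
E
```

```text
jig [ 0.60116327 -0.03908601  0.28858016] 16.534425343928156
[[-0.36  0.63]
 [-0.09  0.07]
 [ 0.11 -0.22]
 [-0.6   0.14]
 [ 0.14 -0.18]
 [ 0.81 -0.43]]
lowL [-0.69253628  0.48883087]
lowR [0.03546404 1.08059561]
lidL [0.02830424 0.13054635]
lidR [-0.16457821  0.13963334]
lidHL [-1.01452946  0.95216996]
lidHR [ 2.22815182 -0.71452248]
scene btn [[307.88673641 221.70125827]] hole [[297.64393275 228.62932924]]
tray [ 0.47609719 -0.28983822 -0.18533978] -10.619187162013645
[[-0.28 -0.8 ]
 [ 0.11 -0.36]
 [-0.06  0.71]
 [ 0.24  0.42]]
scene tray [[240.546005   221.24462227]
 [197.86966808 195.00886779]
 [242.43527578 166.8351882 ]
 [284.79191467 190.18451025]]
tape [ 0.41394695 -0.00930822  0.052     ]
glue [0.73569185 0.22170414 0.13      ]
boards [0.47963202 0.27328315 0.062     ]
brush [ 0.74539728 -0.27862119  0.01      ]
```

View pics/sc1.png

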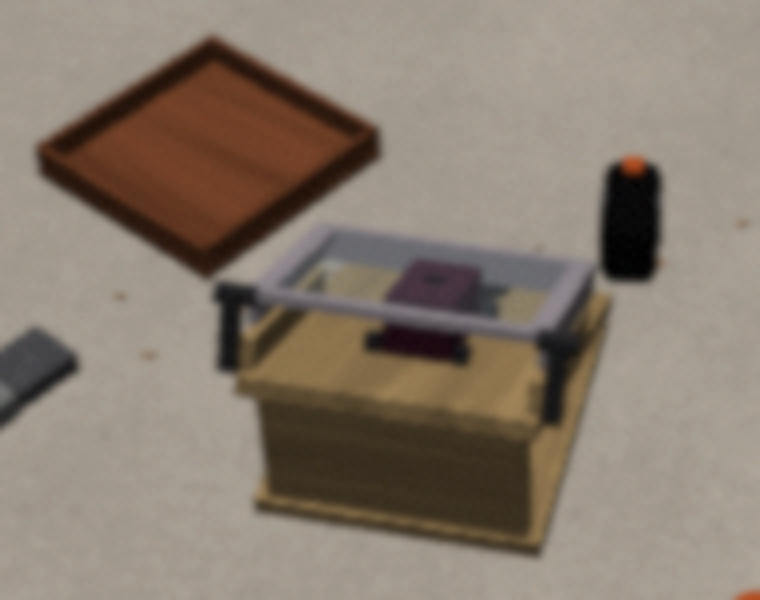

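The jig fit agrees to about 1 px, including the lid corners and the hole's position in the scene view. I'll check IK for all the poses next.

```bash
cat >> h.py <<'E'
try:
    Z=np.load("pose.npz");J=Z["jig"];TR=Z["tray"]
    B=lambda u,v,n: place(J,bed(u,v,n))[0]
except Exception: pass
def Rz(a): return np.array([[np.cos(a),-np.sin(a),0],[np.sin(a),np.cos(a),0],[0,0,1.]])
def tool(yaw,lean,flip):
    # approach leans forward (wrist toward -x of yaw frame); jaw along +-y
    l=np.radians(lean);z=np.array([np.sin(l),0,-np.cos(l)]);x=np.array([0,flip,0.]);y=np.cross(z,x)
    return Rz(yaw)@np.c_[x,y,z]
E
python3 - <<'E'
from h import *
from workcell import env
nrm=B(0,0,1)-B(0,0,0);print("btn",B(.028,0,.023),"n",nrm,"nest",B(.13,0,0))
for fl in(1,-1):
    for n,p,R in(("pre",B(.028,0,.083),tool(J[2],28,fl)),("btn",B(.028,0,.015),tool(J[2],28,fl)),
      ("hi",B(.13,0,.15),tool(J[2],32,fl)),("gr",B(.13,0,.006),tool(J[2],32,fl)),
      ("tray+",np.r_[TR[:2],.13],tool(TR[2],7,fl)),("tray",np.r_[TR[:2],.012],tool(TR[2],7,fl))):
        q=env.ik(p,R);print(fl,n,p.round(3),None if q is None else np.round(q,1))
E
```

```text
btn [ 0.51072087 -0.06593539  0.04867839] n [-0.40514254 -0.12027352  0.90630779] nest [ 0.60865991 -0.0368605   0.07094037]
1 pre [ 0.486 -0.073  0.103] [ -39.6    5.   126.5   38.6   38.7 -174.7]
1 btn [ 0.514 -0.065  0.041] [-35.7  14.7 127.4  49.7  29.1 175.5]
1 hi [ 0.548 -0.055  0.207] [ -34.     0.3  115.2   33.4   47.9 -159.7]
1 gr [ 0.606 -0.038  0.076] [ -27.4   17.2  118.    48.4   29.5 -173.7]
1 tray+ [ 0.476 -0.29   0.13 ] [ -45.5   16.   100.     4.7   58.3 -127.1]
1 tray [ 0.476 -0.29   0.012] [ -45.5   25.1  106.8    5.9   42.5 -129. ]
-1 pre [ 0.486 -0.073  0.103] [-39.6   5.  126.5  38.6  38.7   5.3]
-1 btn [ 0.514 -0.065  0.041] [-35.7  14.7 127.4  49.7  29.1  -4.5]
-1 hi [ 0.548 -0.055  0.207] [-34.    0.3 115.2  33.4  47.9  20.3]
-1 gr [ 0.606 -0.038  0.076] [-27.4  17.2 118.   48.4  29.5   6.3]
-1 tray+ [ 0.476 -0.29   0.13 ] [-45.5  16.  100.    4.7  58.3  52.9]
-1 tray [ 0.476 -0.29   0.012] [-45.5  25.1 106.8   5.9  42.5  51. ]
```

Run:
```python
from h import *
from workcell import env
R=tool(J[2],28,-1)
env.move_gripper(0.0)
env.goto(B(.028,0,.123),R)
env.move_l(B(.028,0,.035),0.12)
s=env.sense();print(s["time"],s["tool_pos"],s["contact_force"])
for n in("top","wrist"): cv2.imwrite(f"pics/pre_{n}.png",env.snapshot(n)["pixels"][:,:,::-1])
```

```text
4.6417 [ 0.5060125  -0.06728599  0.05983769] [0.13393724 0.05615371 0.6963698 ]
```

View pics/pre_top.png

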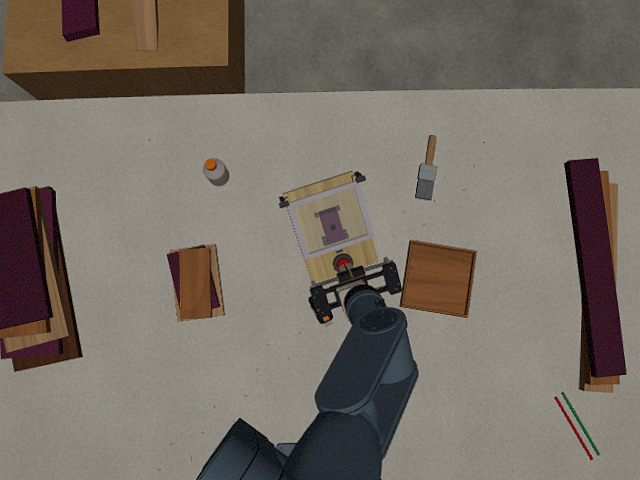

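View pics/pre_wrist.png

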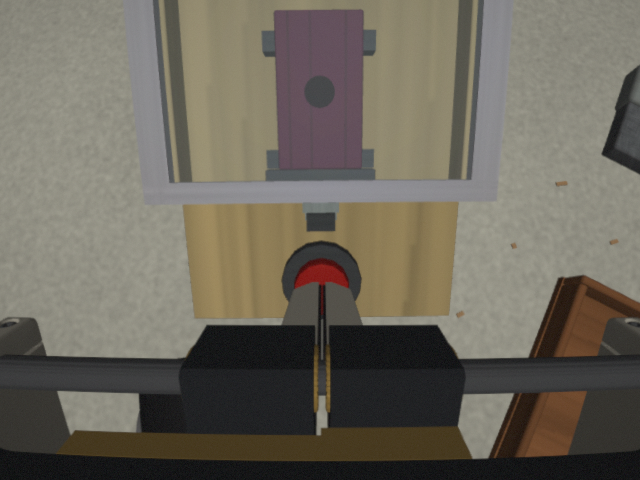

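The closed fingers at (322,285) sit centred over the button at (322,280), and the blank is square to the tool. Pressing now, watching the force.

Run:
```python
from h import *
from workcell import env
nrm=B(0,0,1)-B(0,0,0)
f0=env.sense()["contact_force"]@nrm
env.move_l(B(.028,0,.025),0.05)
n=.025
while n>.0085:
    n-=.0015
    env.move_l(B(.028,0,n),0.03)
    f=env.sense()["contact_force"]@nrm-f0;print(round(n,4),round(f,2))
    if f>7: break
env.pause(1.6)
s=env.sense();print(s["time"],s["contact_force"])
for n in("top","scene"): cv2.imwrite(f"pics/prs_{n}.png",env.snapshot(n)["pixels"][:,:,::-1])
```

```text
0.0235 0.18
0.022 1.05
0.0205 2.44
0.019 0.84
0.0175 3.26
0.016 13.45
8.1917 [-8.12699385 -2.09632673 11.74244966]
```

View pics/prs_scene.png

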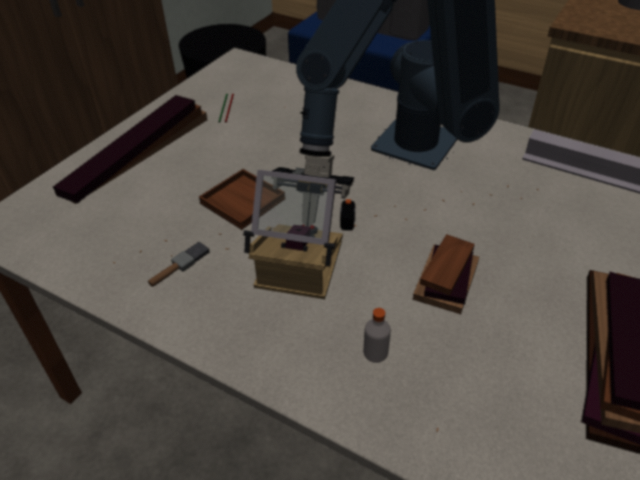

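The lid is up: its frame stands at (255–335, 172–240) in the scene view. Backing off, then checking the lid and the blank.

Run:
```python
from h import *
from workcell import env
env.move_l(B(.020,0,.11),0.12)
env.move_gripper(0.070)
env.goto(B(.05,0,.125),tool(J[2],36,-1))
s=env.sense();print(s["time"],s["contact_force"],s["tool_pos"],s["gripper_width"])
for n in("top","wrist"): 
    x=env.snapshot(n);cv2.imwrite(f"pics/op_{n}.png",x["pixels"][:,:,::-1])
    print(n,proj(x,np.array([B(.13,0,.036),B(.095,.02,.036),B(.095,-.02,.036),B(.165,.02,.036),B(.165,-.02,.036)])).round(1).tolist())
```

```text
10.725 [-0.55769467 -0.53780184  0.39881347] [ 0.48782228 -0.07316726  0.15000581] 0.07001151869610689
top [[332.5, 226.8], [328.2, 243.6], [345.0, 238.2], [319.7, 215.2], [336.8, 209.7]]
wrist [[321.1, 162.3], [295.2, 208.4], [347.1, 208.4], [294.6, 115.5], [347.6, 115.4]]
```

View pics/op_wrist.png

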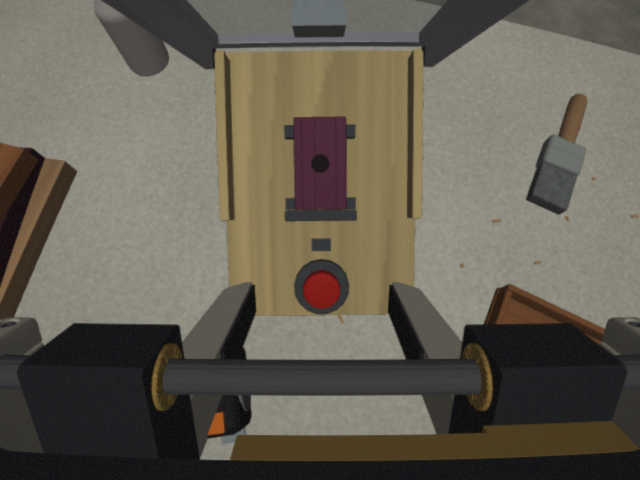

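View pics/op_top.png

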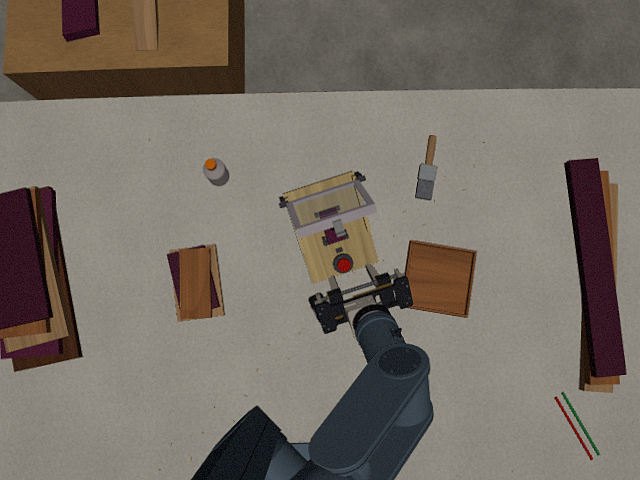

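In the wrist view the blank's hole is at (320,163) against a predicted (321,162), and the corners agree within 1 px. The blank hasn't moved and the lid is clear. Going in to grasp.

Run:
```python
from h import *
from workcell import env
env.move_l(B(.119,0,.065),0.12)
s=env.sense();print(s["contact_force"])
env.move_l(B(.13,0,.008),0.08)
s=env.sense();print(s["contact_force"],s["tool_pos"],B(.13,0,.008))
env.move_gripper(0.03)
s=env.sense();print(s["time"],s["contact_force"],s["gripper_width"])
cv2.imwrite("pics/gr_wrist.png",env.snapshot("wrist")["pixels"][:,:,::-1])
```

```text
[-0.27615454  0.12006661 -0.13251972]
[-0.58560661 -0.29198524 -0.05487268] [ 0.6054073  -0.03789526  0.07833837] [ 0.60541877 -0.03782269  0.07819084]
13.2 [-3.13276959 -0.2354402   2.72697771] 0.03946782602086263
```

View pics/gr_wrist.png

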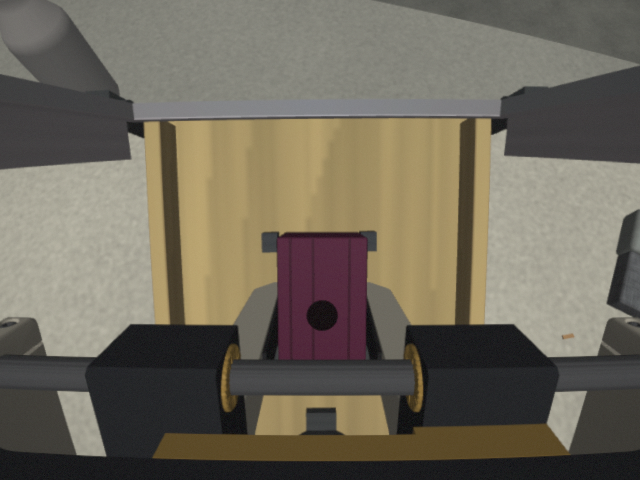

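The blank is between the pads at an opening of 39.5 mm, with the hole at (322,315). Lifting square to the bed, then drawing back.

Run:
```python
from h import *
from workcell import env
env.move_l(B(.13,0,.040),0.06)
s=env.sense();print(s["contact_force"],s["gripper_width"])
env.move_l(B(.13,0,.085),0.1)
env.move_l(B(.09,0,.130),0.12)
s=env.sense();print(s["time"],s["contact_force"],s["gripper_width"])
x=env.snapshot("wrist");cv2.imwrite("pics/li_wrist.png",x["pixels"][:,:,::-1])
cv2.imwrite("pics/li_scene.png",env.snapshot("scene")["pixels"][:,:,::-1])
```

```text
[-0.14215364  0.1043427  -0.56913308] 0.03972700681117691
15.1833 [ 0.59800836 -0.55373749 -1.02653872] 0.03984628600837291
```

View pics/li_wrist.png

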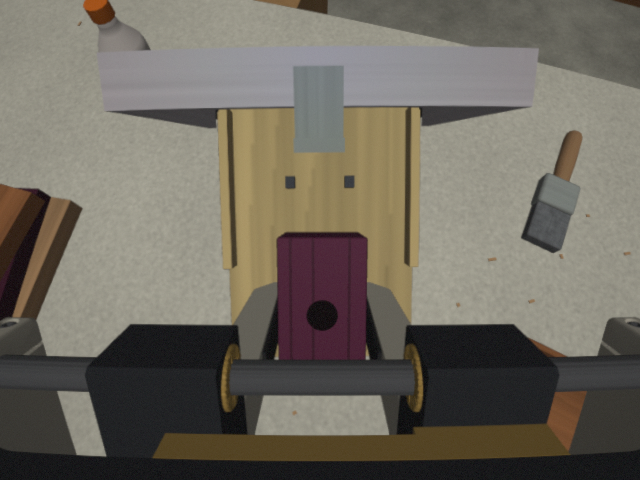

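View pics/li_scene.png

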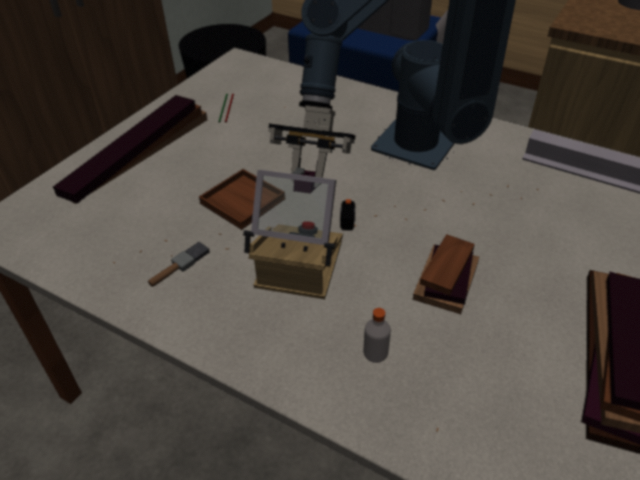

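The blank is held and the hole is at the same pixel as before, so it hasn't slipped. The lid is still open. Moving over the tray.

Run:
```python
from h import *
from workcell import env
p=env.sense()["tool_pos"]
env.move_l(np.array(p)+Rz(J[2])@[-.05,0,.03],0.12)
env.move_l(np.r_[TR[:2],.12],0.15,tool(TR[2],11,-1))
env.pause(.3)
s=env.sense();f0=s["contact_force"];print(s["time"],f0,s["gripper_width"])
env.move_l(np.r_[TR[:2],.022],0.1)
cv2.imwrite("pics/tr_wrist.png",env.snapshot("wrist")["pixels"][:,:,::-1])
cv2.imwrite("pics/tr_top.png",env.snapshot("top")["pixels"][:,:,::-1])
z=.022
while z>.011:
    z-=.001; env.move_l(np.r_[TR[:2],z],0.03)
    f=env.sense()["contact_force"]-f0;print(round(z,4),f.round(2))
    if f[2]>3: break
```

```text
17.8833 [-0.2682124   0.06150815 -1.0586336 ] 0.03975879372876487
0.021 [0.7  0.49 0.02]
0.02 [ 0.37 -0.06  0.06]
0.019 [ 0.56 -0.33  0.22]
0.018 [-0.5   0.8   0.53]
0.017 [ 0.68  0.43 -0.31]
0.016 [ 0.23 -0.37  0.26]
0.015 [0.69 0.42 0.09]
0.014 [ 0.02 -0.03  1.55]
0.013 [-2.89  2.94 11.33]
```

View pics/tr_wrist.png

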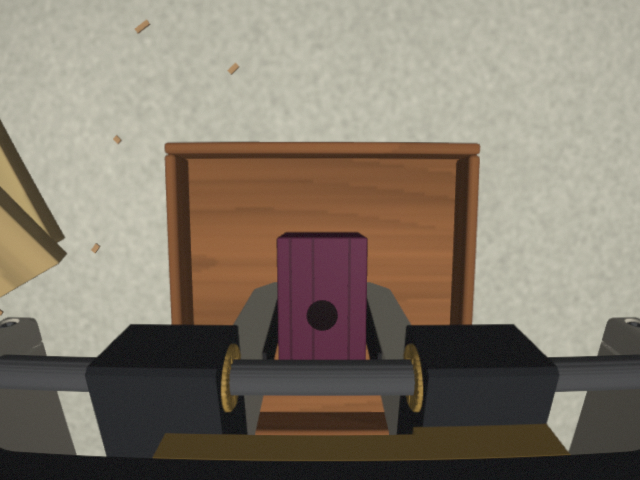

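View pics/tr_top.png

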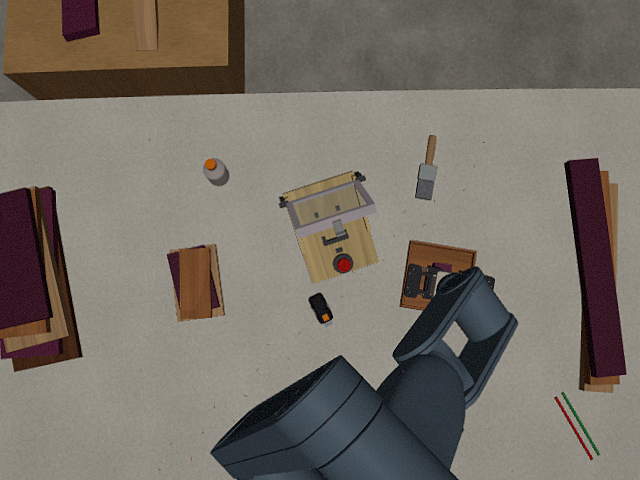

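The blank is square in the tray, and contact came at z = 0.014, the expected height. Releasing.

```bash
python3 - <<'E'
from h import *
from workcell import env
env.move_gripper(0.070)
env.pause(.2)
l=np.radians(11);back=Rz(TR[2])@[-np.sin(l),0,np.cos(l)]
p=np.array(env.sense()["tool_pos"])
env.move_l(p+back*.10,0.1)
env.move_l(p+back*.10+[-.08,0,.10],0.15)
s=env.sense();print(s["time"],s["contact_force"])
x=env.snapshot("top");cv2.imwrite("pics/end_top.png",x["pixels"][:,:,::-1])
cv2.imwrite("pics/end_scene.png",env.snapshot("scene")["pixels"][:,:,::-1])
cv2.imwrite("pics/end_wrist.png",env.snapshot("wrist")["pixels"][:,:,::-1])
E
python3 - <<'E'
import cv2,numpy as np
a=cv2.imread("pics/end_scene.png")[150:310,140:400]
b=cv2.imread("pics/end_wrist.png")
cv2.imwrite("pics/end_sc.png",cv2.convertScaleAbs(cv2.resize(a,None,fx=3,fy=3,interpolation=2),alpha=1.5))
E
```

```text
24.4167 [0.06784271 1.06351657 0.51641778]
```

View pics/end_sc.png

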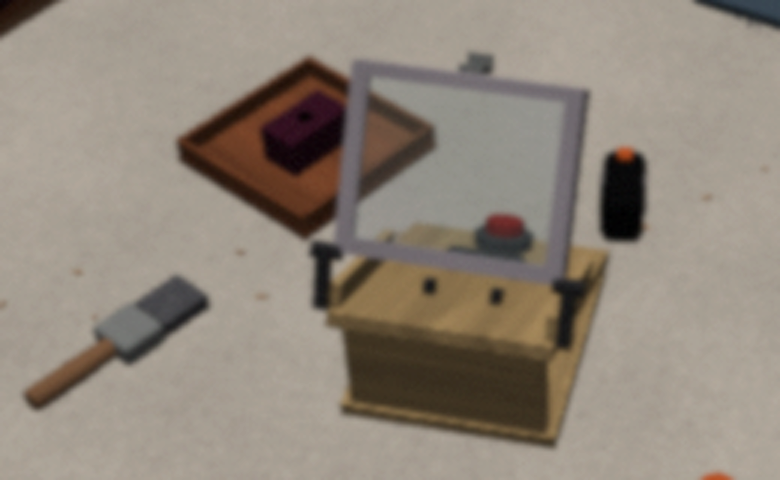

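View pics/end_wrist.png

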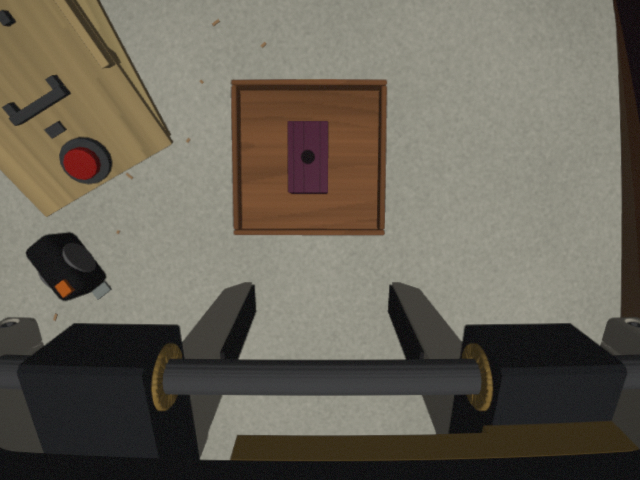

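View pics/end_top.png

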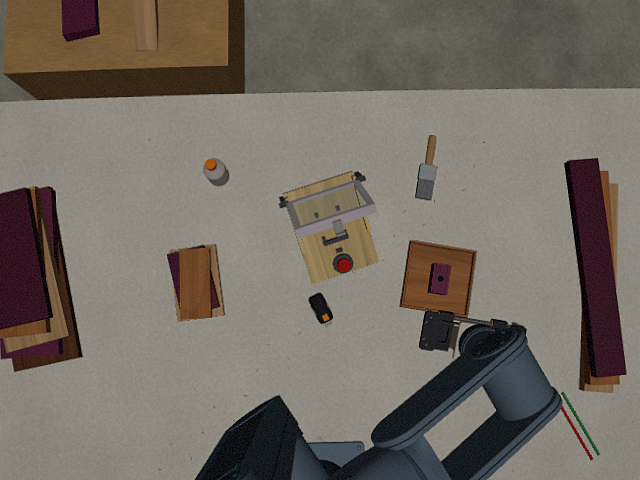

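The blank lies flat and centred in the tray, with its hole up at (440,278) in the top view. The lid is open and the bystanders are at the same pixels as at the start, so I'm handing in.

```bash
python3 -c "
from workcell import env
env.job_done();print(env.sense()['time'])"
```

```text
the job is handed in; nothing more can be done
the job is handed in; nothing more can be done
```

The job is handed in, about 24.5 s into the 51 s allowed. I pressed the button until the lid sprang open, lifted the blank out square to the bed, and set it down near the middle of the tray with the drilled face up.

- **Press:** I stopped at about 13 N, past the 5 N needed to push the button fully in. The lid was open after that and still open in the final pictures.
- **Grasp:** the fingers closed to about 39.5 mm on the 40 mm blank. Its hole stayed at the same pixel in the wrist view before and after the lift, so it didn't slip.
- **Set-down:** the blank touched the tray at the expected height, and the last downward step pressed it on with about 11 N. The final pictures show it flat and clear of the walls.
- **Bystanders:** the tape measure, glue bottle and brush are at the same pixels in the top view as at the start.
- **Robot:** the gripper is backed off well clear of everything. The last force reading was about 1 N, roughly what it read in free air earlier.

None of my checks failed or disagreed. The lid angle and the blank's final tilt were judged from pictures only.

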